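Pack out a glass cell in the cell clamp and hold it shut

TASK

The glass cell standing against the end stop of the clamp is too thin for the clamp's short-stroke jaw. Stand spacer blocks upright in the channel between the cell and the jaw, side by side, until no further one will go in (leave any spare one standing on the worktop), then push the sprung jaw by its black grip until you feel it nip the stack tight against the stop, without pressing harder than the glass can bear (60 N). Finish holding it like that: the program ends while the robot is still pushing the jaw closed, with the blue cap, battery and timer left undisturbed.

Things in the scene. Friction and masses are not known exactly. Their poses are not given: they have to be found in the camera images.
- clamp_base: Fixed clamp. Base plate 84 (x) x 210 (y) x 10 mm thick, y = -92 to +118. Origin: on its underside, on the channel's centre line, below the face of the open jaw; +y runs along the channel to the end stop, z up. Channel floor: z = 10 mm. Two rails beside it, y = 4 to 118 mm, stand 12 mm above the floor, 44 mm apart inside; a spacer's 40 mm width (its x) goes between them.
- end_stop: Fixed steel stop across the channel, 42 (x) x 14 (y) x 43 mm high; its place along the channel differs each time. Origin: at the channel floor, centre of the inner face that looks to the jaw (-y); axes parallel to the clamp's. Free gap between open jaw and cell = y of this origin in the clamp's frame minus 13 mm: 46 to 74 mm, so two or three spacers.
- glass_cell: Clear glass cell, 13 mm thick (its x), 30 mm wide (y), 45 mm high, 30 g, standing loose in the channel with a broad face against the end stop (within 1 mm), its thickness along the channel. Origin: centre of its underside. It stays where it is.
- jaw (a joint): Slide of the jaw, m: 0 = open (where its spring holds it), grows as it moves along the clamp's +y to the stack; hard stop at 0.025. The spring pushes back with 2.8 N at 0 to 4.8 N at 0.025, so it opens when let go. On the stack it stops and the force rises steeply; if it runs to 0.025 with nothing nipped, a spacer is missing.
- jaw_face (a point): Centre of the jaw's pressing face, 22 mm above the channel floor. The jaw block is 42 (x) x 16 (y) mm, its top 54 mm above the worktop.
- jaw_grip (a point): Point in the jaw's upright black grip, a square post 14 x 14 mm, 68 mm behind the jaw's face; the point is 82 mm above the worktop, 18 mm below the post's top. Push it along the clamp's +y, gripped across y or from behind.
- spacer_0: Aluminium spacer block, one of three alike, standing loose on the worktop: body 40 (x) x 18 (y, its thickness) x 48 mm high; on its middle a steel lift tab 18 (x) x 8 (y) mm, up to 78 mm above the foot. 65 to 125 g. Origin: centre of the underside; z up. Grip the tab across its 18 mm width (along x), so that the fingers clear the neighbours in the stack.
- spacer_1: Aluminium spacer block, one of three alike, standing loose on the worktop: body 40 (x) x 18 (y, its thickness) x 48 mm high; on its middle a steel lift tab 18 (x) x 8 (y) mm, up to 78 mm above the foot. 65 to 125 g. Origin: centre of the underside; z up. Grip the tab across its 18 mm width (along x), so that the fingers clear the neighbours in the stack.
- spacer_2: Aluminium spacer block, one of three alike, standing loose on the worktop: body 40 (x) x 18 (y, its thickness) x 48 mm high; on its middle a steel lift tab 18 (x) x 8 (y) mm, up to 78 mm above the foot. 65 to 125 g. Origin: centre of the underside; z up. Grip the tab across its 18 mm width (along x), so that the fingers clear the neighbours in the stack.
- analyser: The big white bench instrument behind the work, fixed: front face upright at about x = 0.57 m, y = -0.45 to 0.23 m, about 0.28 m high. Keep the gripper and wrist clear: move across in straight lines, not in wide arcs. A small key sticks out of its door at x = 0.54, y = -0.16, z = 0.21 m. Not to be handled.
- blue_cap: Blue screw cap, 39 mm wide, 17 mm high, on the worktop. Bystander, to be left where it is. Origin: centre of its underside.
- battery: Round battery cell standing on end, 15 mm wide, 50 mm high, on the worktop. Bystander, to be left where it is. Origin: centre of its underside.
- timer: Square white lab timer, 62 x 62 x 18 mm, on the worktop. Bystander, to be left where it is. Origin: centre of its underside.

How it is judged (in metres and radians):
On the way, in this order (a step that is already met when the one before it is completed fails the run):
1. a spacer stands in the channel, released ((((angle between spacer_0's own z axis and vertical below 0.1 rad and x of spacer_0 in the frame of clamp_base between -0.006 and 0.006 m and y of spacer_0 in the frame of clamp_base between 0.005 and 0.085 m and z of spacer_0 in the frame of clamp_base below 0.0125 m and angle between the y axis of spacer_0 and the y axis of clamp_base, either way round below 0.12 rad) and contact force between the fingers and spacer_0 below 0.3 N) or ((angle between spacer_1's own z axis and vertical below 0.1 rad and x of spacer_1 in the frame of clamp_base between -0.006 and 0.006 m and y of spacer_1 in the frame of clamp_base between 0.005 and 0.085 m and z of spacer_1 in the frame of clamp_base below 0.0125 m and angle between the y axis of spacer_1 and the y axis of clamp_base, either way round below 0.12 rad) and contact force between the fingers and spacer_1 below 0.3 N) or ((angle between spacer_2's own z axis and vertical below 0.1 rad and x of spacer_2 in the frame of clamp_base between -0.006 and 0.006 m and y of spacer_2 in the frame of clamp_base between 0.005 and 0.085 m and z of spacer_2 in the frame of clamp_base below 0.0125 m and angle between the y axis of spacer_2 and the y axis of clamp_base, either way round below 0.12 rad) and contact force between the fingers and spacer_2 below 0.3 N))), for 0.2 s.
2. two spacers stand in the channel, released (((((angle between spacer_0's own z axis and vertical below 0.1 rad and x of spacer_0 in the frame of clamp_base between -0.006 and 0.006 m and y of spacer_0 in the frame of clamp_base between 0.005 and 0.085 m and z of spacer_0 in the frame of clamp_base below 0.0125 m and angle between the y axis of spacer_0 and the y axis of clamp_base, either way round below 0.12 rad) and contact force between the fingers and spacer_0 below 0.3 N) and ((angle between spacer_1's own z axis and vertical below 0.1 rad and x of spacer_1 in the frame of clamp_base between -0.006 and 0.006 m and y of spacer_1 in the frame of clamp_base between 0.005 and 0.085 m and z of spacer_1 in the frame of clamp_base below 0.0125 m and angle between the y axis of spacer_1 and the y axis of clamp_base, either way round below 0.12 rad) and contact force between the fingers and spacer_1 below 0.3 N)) or (((angle between spacer_0's own z axis and vertical below 0.1 rad and x of spacer_0 in the frame of clamp_base between -0.006 and 0.006 m and y of spacer_0 in the frame of clamp_base between 0.005 and 0.085 m and z of spacer_0 in the frame of clamp_base below 0.0125 m and angle between the y axis of spacer_0 and the y axis of clamp_base, either way round below 0.12 rad) and contact force between the fingers and spacer_0 below 0.3 N) and ((angle between spacer_2's own z axis and vertical below 0.1 rad and x of spacer_2 in the frame of clamp_base between -0.006 and 0.006 m and y of spacer_2 in the frame of clamp_base between 0.005 and 0.085 m and z of spacer_2 in the frame of clamp_base below 0.0125 m and angle between the y axis of spacer_2 and the y axis of clamp_base, either way round below 0.12 rad) and contact force between the fingers and spacer_2 below 0.3 N)) or (((angle between spacer_1's own z axis and vertical below 0.1 rad and x of spacer_1 in the frame of clamp_base between -0.006 and 0.006 m and y of spacer_1 in the frame of clamp_base between 0.005 and 0.085 m and z of spacer_1 in the frame of clamp_base below 0.0125 m and angle between the y axis of spacer_1 and the y axis of clamp_base, either way round below 0.12 rad) and contact force between the fingers and spacer_1 below 0.3 N) and ((angle between spacer_2's own z axis and vertical below 0.1 rad and x of spacer_2 in the frame of clamp_base between -0.006 and 0.006 m and y of spacer_2 in the frame of clamp_base between 0.005 and 0.085 m and z of spacer_2 in the frame of clamp_base below 0.0125 m and angle between the y axis of spacer_2 and the y axis of clamp_base, either way round below 0.12 rad) and contact force between the fingers and spacer_2 below 0.3 N)))), for 0.2 s.
At the end, for the whole second after the job is handed in: The robot pushes the jaw (over 3 N) and the push passes through jaw, spacers, cell and stop (over 2 N each). Cell and used spacers stand upright (5 deg) and square on the channel floor; a spare stands on the worktop, off the clamp; all at rest, spacers let go (((angle between spacer_0's own z axis and vertical below 0.1 rad and x of spacer_0 in the frame of clamp_base between -0.006 and 0.006 m and y of spacer_0 in the frame of clamp_base between 0.005 and 0.085 m and z of spacer_0 in the frame of clamp_base below 0.0125 m and angle between the y axis of spacer_0 and the y axis of clamp_base, either way round below 0.12 rad) or (angle between spacer_0's own z axis and vertical below 0.1 rad and height (world z) of spacer_0 below 0.004 m and horizontal distance between spacer_0 and clamp_base above 0.06 m)) and ((angle between spacer_1's own z axis and vertical below 0.1 rad and x of spacer_1 in the frame of clamp_base between -0.006 and 0.006 m and y of spacer_1 in the frame of clamp_base between 0.005 and 0.085 m and z of spacer_1 in the frame of clamp_base below 0.0125 m and angle between the y axis of spacer_1 and the y axis of clamp_base, either way round below 0.12 rad) or (angle between spacer_1's own z axis and vertical below 0.1 rad and height (world z) of spacer_1 below 0.004 m and horizontal distance between spacer_1 and clamp_base above 0.06 m)) and ((angle between spacer_2's own z axis and vertical below 0.1 rad and x of spacer_2 in the frame of clamp_base between -0.006 and 0.006 m and y of spacer_2 in the frame of clamp_base between 0.005 and 0.085 m and z of spacer_2 in the frame of clamp_base below 0.0125 m and angle between the y axis of spacer_2 and the y axis of clamp_base, either way round below 0.12 rad) or (angle between spacer_2's own z axis and vertical below 0.1 rad and height (world z) of spacer_2 below 0.004 m and horizontal distance between spacer_2 and clamp_base above 0.06 m)) and contact force between the fingers and spacer_0 below 0.3 N and contact force between the fingers and spacer_1 below 0.3 N and contact force between the fingers and spacer_2 below 0.3 N and angle between glass_cell's own z axis and vertical below 0.08 rad and x of glass_cell in the frame of end_stop between -0.009 and 0.009 m and z of glass_cell in the frame of end_stop below 0.004 m and angle between the x axis of glass_cell and the y axis of clamp_base, either way round below 0.1 rad and (contact force between jaw and spacer_0 above 2 N or contact force between jaw and spacer_1 above 2 N or contact force between jaw and spacer_2 above 2 N) and (contact force between glass_cell and spacer_0 above 2 N or contact force between glass_cell and spacer_1 above 2 N or contact force between glass_cell and spacer_2 above 2 N) and contact force between glass_cell and end_stop above 2 N and contact force between any of the fingers, the arm and jaw above 3 N and value of joint jaw above 0.001 m and linear speed of each of glass_cell, spacer_0, spacer_1, spacer_2 below 0.02 m/s); the arm keeps its last pose, push and grip.
It fails at once if the glass cell is squeezed with more than 60 N (contact force between glass_cell and end_stop above 60 N).
It fails at once if the glass cell is tipped (angle between glass_cell's own z axis and vertical above 0.35 rad).
It fails at once if the blue_cap is moved more than 20 mm (distance of blue_cap from where it was at the start of the episode above 0.02 m).
It fails at once if the battery is moved more than 20 mm (distance of battery from where it was at the start of the episode above 0.02 m).
It fails at once if the timer is moved more than 20 mm (distance of timer from where it was at the start of the episode above 0.02 m).
It also fails if it takes over 72 s, if anything falls off the work surface, if the arm or the gripper's body presses on something with over 40 N, if the wrist force passes 120 N, or if a joint passes its speed limit or range.

ROBOT

A 7-joint arm with a two-finger parallel gripper is mounted at the origin on a cart in front of the work surface, level with it; the furniture and walls round the work are solid. World frame = base frame: x ahead of the robot, y to its left, z up, the work surface at z = 0. Lengths are in mm, angles in rad, forces in N, time in s.
With the tool pointing down it reaches from about 400 to 925 mm from the base axis. Payload 4.1 kg.
Tool frame: the origin (TCP) lies on the centre line of the jaws, within the pads' length; the fingertips stand 17 mm ahead of it and the grasp point (between the pads) lies 2 mm behind it; z points along the fingers, y is the line along which they close (so a half turn about z gives the same grasp; the last joint's range is limited). The gripper opens to 85 mm and grips with 20 to 120 N. Pads are 22 mm wide; open, the fingers measure 114 mm over their backs; the gripper's body (76 mm by 85 mm) begins 54 mm behind the grasp point. The pads swing forward as they close: fully open they stand 13 mm farther back than shut.
Start: joints at [1.024, 0.398, 0.045, 1.537, -0.019, 1.207, -0.051], TCP at [281.478, -585.927, 248.347] pointing down, gripper open.
Joint ranges: [-2.82, 2.82], [-0.49, 2.23], [-1.37, 1.46], [0, 2.46], [-1.36, 4.5], [0.23, 2], [-2.94, 2.94]. Speed limits (rad/s): [2.57, 2.57, 3.14, 3.14, 3.14, 3.14, 3.14].

INTERFACE

Orientations are given as a rotation vector (axis times angle).
In Python, from station import robot gives the robot as it stands.
- The arm moves only by the shell command python3 jog.py [OPENING], which reads ROWS from standard input. ROWS is one flat JSON list of numbers that holds 1 to 12 rows one after another, with no inner brackets; each row has 6 numbers: dx, dy, dz in shares of the most that a row can go, 1 being 50 mm, then a rotation vector rx, ry, rz in units of 0.25 rad; each row shifts and turns the commanded pose from where the row before left it, along the tool's axes as they then stand; what a row does not reach is not made up. A row lasts 1/10 s, in which the tool goes at most 50 mm and 0.15 rad, less where a joint would pass 70% of its speed; a pose out of reach is approached as far as the arm can. OPENING is the opening from 0.0 (shut) to 1.0 (fully open), set as the command begins (- or left out keeps the last). The fingers move at their own pace and stop on an object; the grip force is fixed at half the most. Time passes only in rows, so rows that do not move let the fingers close. It prints the time, the measured TCP pose, the force, the opening and the grip force at its end. Input that does not fit is refused with a message, and nothing moves.
- robot.get_state(): the state, without advancing time (a new reading comes with each control period).
- robot.camera(name): name is "side" or "top" or "wrist"; returns a dict with "frame" (480x640x3 uint8, red, green, blue), "range_z" (480x640 float32, mm along the optical axis (not along the pixel's ray), 0 where there is no reading), "fx", "fy", "cx", "cy" (pixels), "world_to_cam" (4x4, takes a point from world to camera coordinates). Camera axes: x right, y up, looking along -z (the intrinsics and any distortion apply to the point x, -y, -z); pixel columns grow to the right and rows downward; lengths in mm; the calibration is good to about 2 mm. A picture is of the moment at which its call begins.
- robot.finish_job(): hands the job in; it is judged then, once.
The state is a dict: "t": time; "q": joint angles; "joint_vel": joint speeds; "joint_torque": joint torques, N m; "eef_pos": TCP position; "tool_rot": TCP orientation; "wrist_force": force on the tool from outside, world axes, zero at the start; "wrist_torque": the same for the moment, N m; "finger_gap": opening from 0.0 (shut) to 1.0 (fully open); "gripper_force": force on a finger pad.
Only numpy, scipy, OpenCV 4.12 (cv2) and the standard library are available. Lean on these libraries where they do the work, as an engineer would, in place of code of your own. Each camera call takes 0.05 s, during which the arm holds its last target. There are 200 camera calls.

## Working session

There is one attempt and no reset: what is moved stays moved. The work goes in short steps, Python scripts to look and compute and a shell command to move; the robot and the scene stay as the last step left them, time stands still between calls to the robot, and variables do not carry over. Pictures are saved under pics/ and viewed, at most 13 in all, crops included, and the job is handed in when it is done.

```bash
ls; mkdir -p pics; python3 - <<'E'
from station import robot
import cv2
s=robot.get_state();print(s)
for n in ("top","side"):
    c=robot.camera(n);cv2.imwrite(f"pics/{n}0.png",c["frame"][:,:,::-1])
    print(n,c["fx"],c["fy"],c["cx"],c["cy"],c["world_to_cam"].round(3).tolist(),[k for k in c], (c["range_z"]>0).mean())
E
```

```text
jog.py
pics
station.py
{'t': 0.0, 'q': array([ 1.02399722,  0.39917915,  0.04503014,  1.53788478, -0.0186996 ,
        1.20688801, -0.05071239]), 'joint_vel': array([ 0.00090196,  0.00022655, -0.00095537, -0.00108503, -0.00097241,
        0.00055675,  0.0004992 ]), 'joint_torque': array([ 9.66564744e-05, -4.75118172e+01,  1.36459094e+00, -2.54214102e+01,
        1.16180591e-02,  9.53740615e-03,  6.08980667e-05]), 'eef_pos': array([ 281.20217701, -585.35905542,  247.26952892]), 'tool_rot': array([-3.06133010e+00, -6.97284782e-01,  8.77174470e-04]), 'wrist_force': array([-0.13240008,  0.23248184,  0.29494624]), 'wrist_torque': array([ 0.06522078,  0.00961532, -0.06026653]), 'gripper_force': 0.0, 'finger_gap': 0.9975644589753581}
top 571.7893732925913 571.7893732925913 315.6041652073502 239.74331704386444 [[0.006, -1.0, -0.008, -8.641], [0.983, 0.005, 0.181, -557.298], [-0.181, -0.009, 0.983, -1763.552], [0.0, 0.0, 0.0, 1.0]] ['frame', 'range_z', 'fx', 'fy', 'cx', 'cy', 'world_to_cam'] 0.995927734375
side 486.69242377876384 486.69242377876384 313.42210319920923 241.79877613020543 [[-0.829, -0.558, 0.01, 475.867], [0.279, -0.399, 0.873, -245.112], [-0.484, 0.727, 0.487, -1063.073], [0.0, 0.0, 0.0, 1.0]] ['frame', 'range_z', 'fx', 'fy', 'cx', 'cy', 'world_to_cam'] 0.996162109375
```

View pics/top0.png

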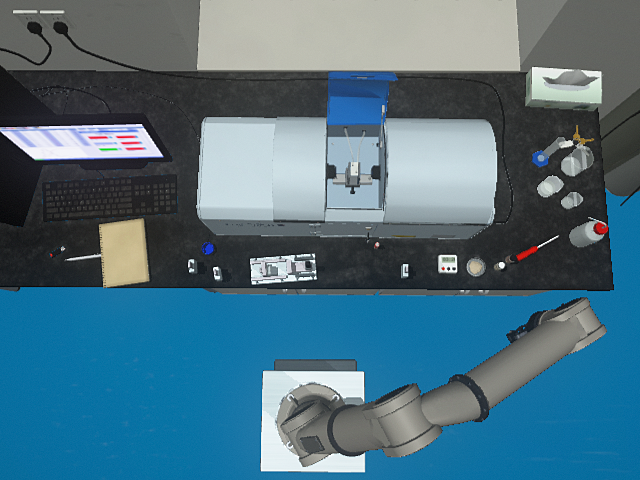

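View pics/side0.png

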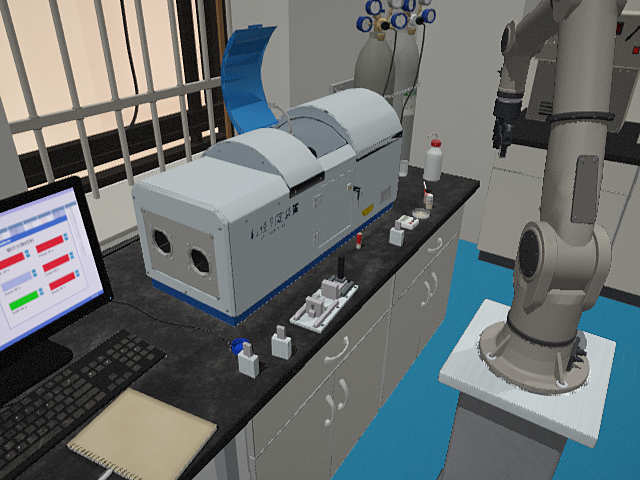

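Top view: clamp at about (284,268), spacers at (193,266), (217,272), (405,270), blue cap (208,248), battery (376,244) and timer (447,264). In the side view the grip is at (341,266). Next I'll zoom in and print coarse world points.

```bash
cat > h.py <<'E'
from station import robot
import numpy as np, cv2
from scipy.spatial.transform import Rotation as R
def pts(c,u,v,z=None):
    """pixel -> world mm; z None: from depth, else ray onto plane z"""
    u=np.atleast_1d(np.asarray(u,float));v=np.atleast_1d(np.asarray(v,float))
    d=np.stack([(u-c["cx"])/c["fx"],-(v-c["cy"])/c["fy"],-np.ones_like(u)],1)
    W=c["world_to_cam"];Rm,t=W[:3,:3],W[:3,3];o=-Rm.T@t
    w=d@Rm
    k=c["range_z"][v.astype(int),u.astype(int)] if z is None else (z-o[2])/w[:,2]
    return o+w*np.asarray(k)[:,None]
def cloud(c):
    v,u=np.mgrid[:480,:640];return pts(c,u.ravel(),v.ravel()).reshape(480,640,3)
E
python3 - <<'E'
from h import *
c=robot.camera("top")
cv2.imwrite("pics/crop.png",cv2.resize(c["frame"][235:295,175:335,::-1],None,fx=5,fy=5,interpolation=cv2.INTER_CUBIC))
P=cloud(c)
for n,(u,v) in dict(s0=(193,266),s1=(217,272),s2=(405,270),cap=(208,248),bat=(376,244),timer=(447,264),cl=(284,268)).items():
    print(n,P[v,u].round(),pts(c,u,v,0)[0].round())
E
```

```text
s0 [470. 379.  58.] [478. 392.   0.]
s1 [453. 305.  45.] [459. 313.   0.]
s2 [ 460. -284.   67.] [ 469. -294.    0.]
cap [538. 346.  -1.] [538. 346.   0.]
bat [ 546. -198.   43.] [ 554. -202.    0.]
timer [ 487. -428.   11.] [ 489. -430.    0.]
cl [471.  96.  15.] [473.  97.   0.]
```

View pics/crop.png

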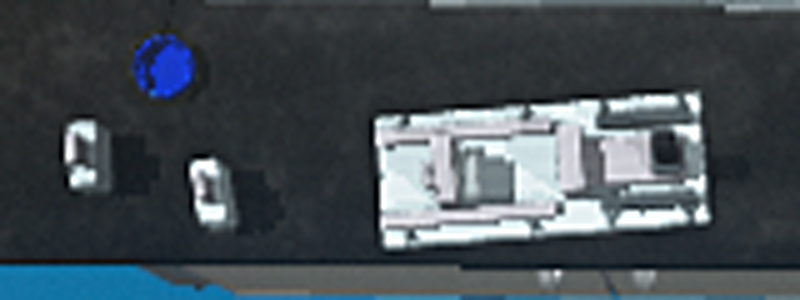

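The crop shows the clamp's stop and cell on the left (+y world) and the grip at right (665,150), so the channel's +y is roughly world +y. Two spacers are at left (85,155) and (212,190), with the cap at (163,65). I'll turn the tool so its y lies along world x, then look with the wrist camera.

Units first: shifts go in shares of 50 mm and turns go in units of 0.25 rad. So -0.14 rad is -0.56.

```bash
echo '[0, 0, 0, 0, 0, -0.56, 0, 0, 0, 0, 0, -0.56, 0, 0, 0, 0, 0, -0.56, 0, 0, 0, 0, 0, -0.56, 0, 0, 0, 0, 0, -0.56, 0, 0, 0, 0, 0, -0.56, 0, 0, 0, 0, 0, -0.56, 0, 0, 0, 0, 0, -0.56, 0, 0, 0, 0, 0, 0]' | python3 jog.py
python3 - <<'E'
from h import *
print(R.from_rotvec(robot.get_state()["tool_rot"]).as_matrix().round(3))
E
```

```text
t: 1.05
eef_pos: [281.2, -585.8, 247.9]
tool_rot: [-2.225, -2.217, -0.001]
wrist_force: [-0.4, -0.6, -0.5]
finger_gap: 0.998
gripper_force: 0.0
[[ 0.003  1.    -0.   ]
 [ 1.    -0.003  0.001]
 [ 0.001 -0.    -1.   ]]
```
Good. Go to (430,-285,270): dx 300, dy 150.

```bash
echo '[0.76, 0.36, -0.06, 0, 0, 0, 0.76, 0.36, -0.06, 0, 0, 0, 0.76, 0.36, -0.06, 0, 0, 0, 0.76, 0.36, -0.06, 0, 0, 0, 0.76, 0.36, -0.06, 0, 0, 0, 0.76, 0.36, -0.06, 0, 0, 0, 0.76, 0.36, -0.06, 0, 0, 0, 0.76, 0.36, -0.06, 0, 0, 0, 0, 0, 0, 0, 0, 0, 0, 0, 0, 0, 0, 0]' | python3 jog.py
python3 - <<'E'
from h import *
c=robot.camera("wrist");cv2.imwrite("pics/w1.png",c["frame"][:,:,::-1])
W=c["world_to_cam"];print((-W[:3,:3].T@W[:3,3]).round(1),W[:3,:3].round(2).tolist(),c["fx"])
E
```

```text
t: 2.05
eef_pos: [426.8, -281.4, 272.5]
tool_rot: [2.224, 2.218, -0.001]
wrist_force: [-0.0, -0.1, 0.0]
finger_gap: 1.003
gripper_force: 0.0
[ 426.4 -200.7  397.6] [[1.0, -0.0, -0.0], [0.0, 0.95, -0.32], [0.0, 0.32, 0.95]] 349.45333337313997
```

View pics/w1.png

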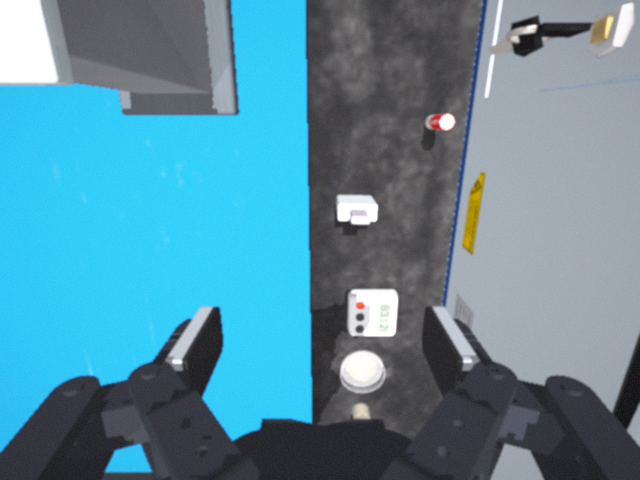

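Spacer 2 (body 357,208; tab 360,216), timer (372,312) and battery (441,122) are all visible. The wrist camera sits on the +y side, looking back towards the fingers. I'll measure this spacer, then look over the clamp and the other spacers.

```bash
cat >> h.py <<'E'
def rect(c,zlo,zhi,box,zp):
    """minAreaRect (world xy) of the pixels whose depth height is in [zlo,zhi] inside box, recast on plane zp"""
    P=cloud(c);x0,x1,y0,y1=box
    m=(P[...,2]>zlo)&(P[...,2]<zhi)&(P[...,0]>x0)&(P[...,0]<x1)&(P[...,1]>y0)&(P[...,1]<y1)&(c["range_z"]>0)
    n,l,s,_=cv2.connectedComponentsWithStats(m.astype(np.uint8))
    if n<2: return None
    m=l==1+np.argmax(s[1:,4]);v,u=np.nonzero(m)
    q=pts(c,u,v,zp)[:,:2].astype(np.float32)
    (cx,cy),(w,h),a=cv2.minAreaRect(q)
    if w<h:w,h,a=h,w,a+90
    return dict(c=(round(cx,1),round(cy,1)),mean=q.mean(0).round(1),size=(round(w,1),round(h,1)),ang=round((a+90)%180-90,1),z=P[m][:,2].mean().round(1),n=int(m.sum()))
E
python3 - <<'E'
from h import *
c=robot.camera("wrist")
b=(400,520,-340,-230)
print(rect(c,70,90,b,78));print(rect(c,43,53,b,48));print(rect(c,43,90,b,48))
print("bat",rect(c,40,60,(480,580,-240,-150),50))
E
echo '[0.92, 0, -0.06, 0, 0, 0, 0.92, 0, -0.06, 0, 0, 0, 0.92, 0, -0.06, 0, 0, 0, 0.92, 0, -0.06, 0, 0, 0, 0.92, 0, -0.06, 0, 0, 0, 0.92, 0, -0.06, 0, 0, 0, 0, 0, 0, 0, 0, 0, 0, 0, 0, 0, 0, 0]' | python3 jog.py
python3 - <<'E'
from h import *
c=robot.camera("wrist");cv2.imwrite("pics/w2.png",c["frame"][:,:,::-1]);np.savez("c2.npz",**c)
E
```

```text
{'c': (462.4, -287.8), 'mean': array([ 462.2, -287.8], dtype=float32), 'size': (18.1, 7.8), 'ang': -0.3, 'z': np.float64(76.4), 'n': 170}
{'c': (462.5, -287.9), 'mean': array([ 461.5, -286.5], dtype=float32), 'size': (39.9, 17.9), 'ang': -0.3, 'z': np.float64(47.2), 'n': 466}
{'c': (462.4, -289.7), 'mean': array([ 462.6, -289. ], dtype=float32), 'size': (39.6, 21.1), 'ang': -2.8, 'z': np.float64(55.8), 'n': 716}
bat {'c': (568.4, -194.7), 'mean': array([ 568.1, -192.7], dtype=float32), 'size': (91.2, 3.5), 'ang': 89.3, 'z': np.float64(56.0), 'n': 321}
t: 2.95
eef_pos: [427.3, -7.0, 290.4]
tool_rot: [2.225, 2.217, -0.001]
wrist_force: [-0.1, 0.4, 0.4]
finger_gap: 0.997
gripper_force: 0.0
```

View pics/w2.png

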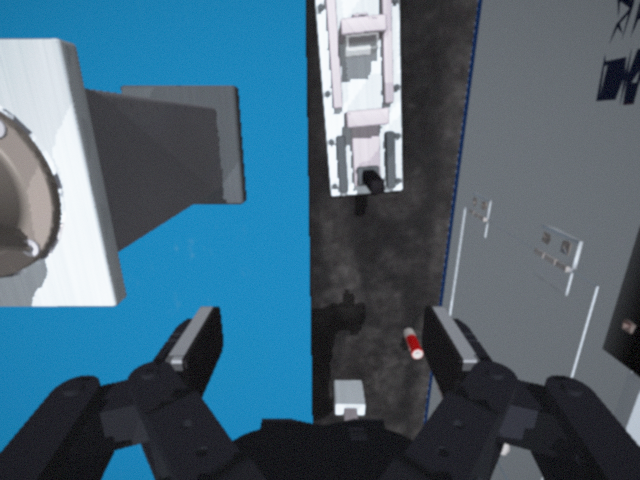

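The clamp is seen from (330,195) upward, with the grip at (371,181), jaw (365,118) and stop (363,22). I'll move on to see all of it.

```bash
echo '[0.8, 0.06, 0, 0, 0, 0, 0.8, 0.06, 0, 0, 0, 0, 0.8, 0.06, 0, 0, 0, 0, 0, 0, 0, 0, 0, 0, 0, 0, 0, 0, 0, 0]' | python3 jog.py
python3 - <<'E'
from h import *
c=robot.camera("wrist");cv2.imwrite("pics/w3.png",c["frame"][:,:,::-1])
P=cloud(c)
for b in ((420,520,260,345),(430,520,345,430)):
    print("sp",rect(c,70,90,b,78),rect(c,43,53,b,48))
B=(380,560,-40,240)
print("grip",rect(c,92,106,B,100));print("plate",rect(c,5,13,B,10))
print("jaw",rect(c,49,58,B,54));print("stop",rect(c,50.6,54.5,(380,560,110,240),53));print("rails",rect(c,18,25,B,22))
E
python3 - <<'E'
E
```

```text
t: 3.5
eef_pos: [437.0, 112.1, 289.9]
tool_rot: [-2.227, -2.216, 0.002]
wrist_force: [0.6, -0.8, 0.2]
finger_gap: 1.001
gripper_force: 0.0
sp None {'c': (442.7, 294.6), 'mean': array([439.9, 295.5], dtype=float32), 'size': (20.7, 3.9), 'ang': -0.3, 'z': np.float64(46.0), 'n': 75}
sp None None
grip {'c': (476.4, 21.6), 'mean': array([476.5,  21.3], dtype=float32), 'size': (16.0, 13.2), 'ang': -88.5, 'z': np.float64(98.1), 'n': 191}
plate {'c': (470.0, 99.4), 'mean': array([467.2, 102. ], dtype=float32), 'size': (208.6, 83.5), 'ang': -85.1, 'z': np.float64(9.5), 'n': 4770}
jaw {'c': (465.4, 151.6), 'mean': array([464.7, 154.9], dtype=float32), 'size': (41.6, 28.0), 'ang': 4.9, 'z': np.float64(52.5), 'n': 773}
stop {'c': (465.3, 153.9), 'mean': array([464.8, 157.4], dtype=float32), 'size': (41.5, 22.6), 'ang': 4.3, 'z': np.float64(52.4), 'n': 609}
rails {'c': (439.7, 144.7), 'mean': array([439. , 147.2], dtype=float32), 'size': (112.6, 11.0), 'ang': -85.1, 'z': np.float64(21.2), 'n': 921}
```

View pics/w3.png

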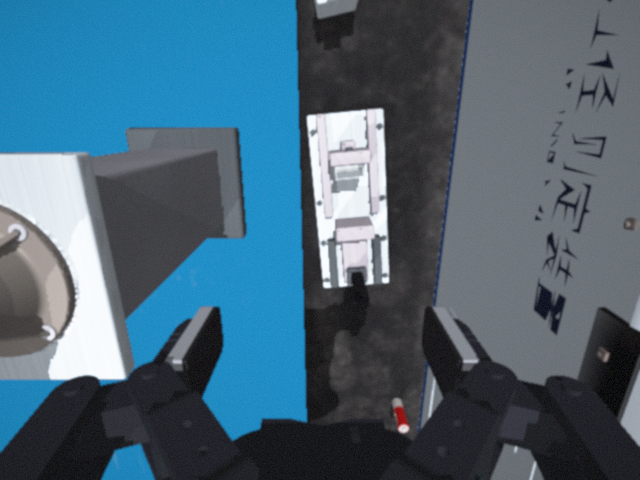

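Plate centre (470.0,99.4), 208.6×83.5 mm, channel turned 4.9°, all consistent with the given sizes. Stop and cell are at (350,165) px. The gap is about 52 mm, which is close to the 54 mm limit, so I'll refine it later. Next, the two left spacers.

Scaled: 40 mm is 0.8, 30 mm is 0.6.

```bash
echo '[0.8, 0, 0, 0, 0, 0, 0.8, 0, 0, 0, 0, 0, 0.8, 0, 0, 0, 0, 0, 0.6, 0, 0, 0, 0, 0, 0, 0, 0, 0, 0, 0, 0, 0, 0, 0, 0, 0]' | python3 jog.py
python3 - <<'E'
from h import *
c=robot.camera("wrist")
for b in ((420,520,260,345),(430,520,345,430)):
    print("sp",rect(c,70,90,b,78),rect(c,43,53,b,48))
B=(380,560,-40,240)
print("plate",rect(c,5,13,B,10))
print("jaw",rect(c,51,58,(380,560,40,100),54))
print("stop",rect(c,49,58,(380,560,110,240),53))
cap=cv2.inRange(cv2.cvtColor(c["frame"],cv2.COLOR_RGB2HSV),(105,180,60),(125,255,255))
P=cloud(c);m=(cap>0)&(P[...,1]>300)&(P[...,1]<400)&(P[...,0]>480)&(P[...,2]<40)
v,u=np.nonzero(m);print("cap",cv2.minAreaRect(pts(c,u,v,17)[:,:2].astype(np.float32)))
# stop/jaw profile along the channel at clamp x in +-18
o=np.array([471.1,86.4]);uy=np.array([-.0854,.9963]);ux=np.array([.9963,.0854])
d=P[...,:2]-o;y=d@uy;x=d@ux
for a in range(-20,110,2):
    s=(abs(x)<18)&(y>=a)&(y<a+2)&(P[...,2]>-5)
    print(a,np.percentile(P[...,2][s],[10,50,90]).round(0) if s.any() else None,end=";")
cv2.imwrite("pics/w4.png",cv2.resize(c["frame"][180:480,220:420,::-1],None,fx=2,fy=2))
E
```

```text
t: 4.15
eef_pos: [437.8, 261.6, 289.6]
tool_rot: [2.227, 2.215, -0.003]
wrist_force: [0.2, -0.2, -0.6]
finger_gap: 1.0
gripper_force: 0.0
sp {'c': (450.1, 307.2), 'mean': array([450.1, 307.2], dtype=float32), 'size': (17.6, 8.4), 'ang': 12.0, 'z': np.float64(76.8), 'n': 167} {'c': (450.1, 307.0), 'mean': array([449.7, 307.9], dtype=float32), 'size': (39.7, 18.0), 'ang': 11.8, 'z': np.float64(47.2), 'n': 492}
sp {'c': (473.3, 386.4), 'mean': array([473.2, 386.4], dtype=float32), 'size': (17.5, 8.6), 'ang': 2.3, 'z': np.float64(76.8), 'n': 218} {'c': (473.2, 386.5), 'mean': array([472.3, 385.4], dtype=float32), 'size': (39.8, 18.0), 'ang': 4.8, 'z': np.float64(47.2), 'n': 594}
plate {'c': (470.0, 101.1), 'mean': array([467.5, 126.5], dtype=float32), 'size': (210.2, 83.4), 'ang': -85.1, 'z': np.float64(9.5), 'n': 3941}
jaw {'c': (471.5, 80.2), 'mean': array([471.6,  79.8], dtype=float32), 'size': (40.9, 17.4), 'ang': 4.9, 'z': np.float64(53.3), 'n': 392}
stop {'c': (465.5, 152.3), 'mean': array([464.6, 154.7], dtype=float32), 'size': (41.6, 30.7), 'ang': 4.7, 'z': np.float64(52.4), 'n':
[... 478 characters left out ...]
[ 9.  9. 10.];26 [10. 11. 11.];28 [10. 10. 11.];30 [10. 10. 10.];32 [10. 10. 10.];34 [ 9.  9. 10.];36 [9. 9. 9.];38 [9. 9. 9.];40 [ 9. 10. 11.];42 [ 9. 10. 10.];44 None;46 None;48 None;50 [53. 54. 54.];52 [40. 48. 54.];54 [41. 49. 55.];56 [46. 54. 55.];58 [55. 55. 55.];60 [53. 54. 55.];62 [51. 54. 55.];64 [51. 52. 55.];66 [52. 52. 53.];68 [52. 52. 53.];70 [52. 52. 53.];72 [51. 52. 53.];74 [52. 53. 53.];76 [51. 52. 53.];78 [15. 36. 50.];80 [ 9. 27. 43.];82 [ 9. 26. 36.];84 [ 9. 10. 28.];86 [ 9. 16. 27.];88 [ 9. 10. 23.];90 [ 9.  9. 10.];92 [ 9. 10. 10.];94 [ 8.  9. 10.];96 [ 9. 10. 11.];98 [ 9.  9. 10.];100 [ 9. 10. 11.];102 [ 8.  9. 10.];104 [ 9.  9. 10.];106 [ 9.  9. 11.];108 [ 9.  9. 10.];
```

View pics/w4.png

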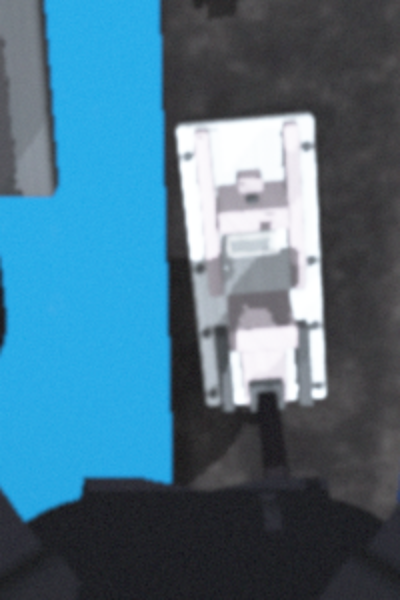

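The gap estimate is 51–52 mm, so two spacers will fit (16 mm left over, less than 18). The spacers to use are A (450.1,307.1, 12°) and B (473.2,386.4, 4.8°). Spacer 2 at (462,-288) stays as the spare. Going to A now.

```bash
cat >> h.py <<'E'
def plan(x,y,z,deg):
    """turn about tool z, then shift in the turned tool axes, to bring the TCP to x,y,z with tool y at deg from world x"""
    s=robot.get_state();M=R.from_rotvec(s["tool_rot"]).as_matrix()
    a=np.degrees(np.arctan2(M[1,1],M[0,1]));p=np.radians(deg)
    d=np.array([x,y,z])-s["eef_pos"];ty=np.array([np.cos(p),np.sin(p),0]);tx=np.array([-np.sin(p),np.cos(p),0])
    print("at",s["eef_pos"].round(1),"yaw",a.round(2),"tilt",M[:,2].round(3),"rz",-np.radians(deg-a).round(4),"dxyz",np.round([d@tx,d@ty,-d[2]],1),"F",s["wrist_force"].round(1),"gap",round(s["finger_gap"],3))
E
python3 -c "
from h import *
plan(450.1,307.1,70,11.9)"
```

```text
at [438.  260.9 289.6] yaw -0.4 tilt [-0.001 -0.002 -1.   ] rz -0.2147 dxyz [ 42.7  21.4 219.6] F [ 0.  -0.8  0. ] gap 0.999
```

```bash
echo '[0, 0, 0, 0, 0, -0.428, 0, 0, 0, 0, 0, -0.428, 0.42, 0.22, 0.4, 0, 0, 0, 0.44, 0.2, 0.8, 0, 0, 0, 0, 0, 0.8, 0, 0, 0, 0, 0, 0.8, 0, 0, 0, 0, 0, 0, 0, 0, 0, 0, 0, 0, 0, 0, 0]' | python3 jog.py 0.6
python3 -c "
from h import *
plan(450.1,307.1,70,11.9)"
```

```text
t: 5.0
eef_pos: [449.4, 308.3, 150.5]
tool_rot: [1.978, 2.44, -0.002]
wrist_force: [-0.0, 1.0, 1.0]
finger_gap: 0.605
gripper_force: 0.0
at [449.4 308.3 150.5] yaw 11.93 tilt [-0.    -0.001 -1.   ] rz 0.0005 dxyz [-1.3  0.4 80.5] F [-0.  1.  1.] gap 0.605
```

Scaled: 25 mm is 0.5, 20 mm is 0.4.

```bash
echo '[-0.02, 0, 0.5, 0, 0, 0, 0, 0, 0.5, 0, 0, 0, 0, 0, 0.4, 0, 0, 0, 0, 0, 0.2, 0, 0, 0, 0, 0, 0, 0, 0, 0, 0, 0, 0, 0, 0, 0]' | python3 jog.py && echo '[0, 0, 0, 0, 0, 0, 0, 0, 0, 0, 0, 0, 0, 0, 0, 0, 0, 0, 0, 0, 0, 0, 0, 0, 0, 0, 0, 0, 0, 0, 0, 0, 0, 0, 0, 0, 0, 0, 0, 0, 0, 0]' | python3 jog.py 0
python3 -c "
from h import *
plan(450.1,307.1,70,11.9)"
```

```text
t: 5.6
eef_pos: [450.0, 309.7, 72.0]
tool_rot: [1.975, 2.441, 0.004]
wrist_force: [0.7, 0.7, 0.4]
finger_gap: 0.6
gripper_force: 0.0
t: 6.3
eef_pos: [449.4, 309.6, 71.3]
tool_rot: [1.975, 2.442, 0.002]
wrist_force: [-1.0, 0.1, 5.5]
finger_gap: 0.188
gripper_force: 58.7
at [449.4 309.6  71.3] yaw 12.09 tilt [ 0.002  0.    -1.   ] rz 0.0033 dxyz [-2.6  0.2  1.3] F [-1.   0.1  5.5] gap 0.188
```

```bash
echo '[0, 0, -0.3, 0, 0, 0, 0, 0, -0.6, 0, 0, 0, 0, 0, -0.6, 0, 0, 0, 0, 0, 0, 0, 0, 0, 0, 0, 0, 0, 0, 0]' | python3 jog.py
python3 - <<'E'
from h import *
c=robot.camera("wrist");cv2.imwrite("pics/w5.png",c["frame"][:,:,::-1])
s=robot.get_state();e=s["eef_pos"];h=e[2]-71.3;print(e,s["wrist_force"].round(2),s["gripper_force"])
b=(e[0]-40,e[0]+40,e[1]-25,e[1]+40)
print(rect(c,43+h,53+h,b,48+h));print(rect(c,70+h,80+h,b,78+h))
plan(471,126,150,4.9)
E
```

```text
t: 6.8
eef_pos: [448.9, 309.1, 146.0]
tool_rot: [1.975, 2.442, 0.001]
wrist_force: [-0.1, -0.8, -0.5]
finger_gap: 0.192
gripper_force: 58.8
[448.33699721 308.44441695 144.96497937] [ 0.02 -0.51 -0.7 ] 58.756563663482666
{'c': (447.8, 312.1), 'mean': array([447.6, 312.9], dtype=float32), 'size': (39.4, 11.1), 'ang': 12.0, 'z': np.float64(121.4), 'n': 1151}
{'c': (447.8, 310.6), 'mean': array([447.4, 313. ], dtype=float32), 'size': (43.7, 26.2), 'ang': 12.0, 'z': np.float64(149.7), 'n': 2003}
at [448.3 308.4 145. ] yaw 12.09 tilt [-0.    -0.001 -1.   ] rz 0.1254 dxyz [-183.7    7.    -5. ] F [ 0.  -0.5 -0.7] gap 0.197
```

View pics/w5.png

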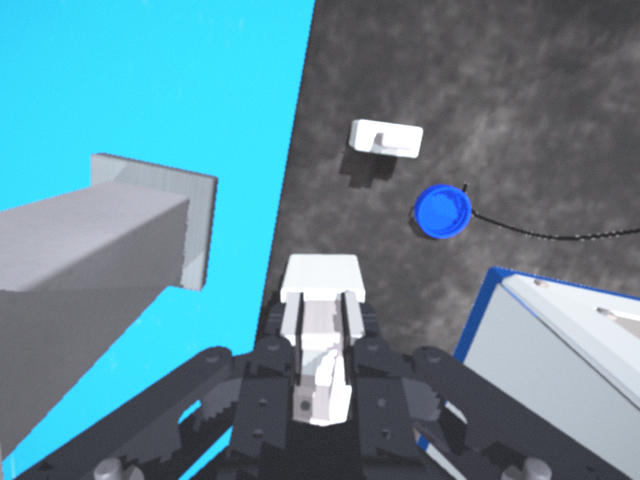

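The spacer is held square: the tool-y offset is about 0 and its centre sits about 2.5 mm behind the TCP in tool x. Spacer B is at (386,138) px and the cap at (441,211). Next I'll carry A over the channel and re-measure the rails from there.

```bash
echo '[0, 0, -0.14, 0, 0, 0.248, 0, 0, -0.14, 0, 0, 0.252, 0, 0, 0, 0, 0, 0, 0, 0, 0, 0, 0, 0]' | python3 jog.py
python3 -c "
from h import *
plan(467.6,128.3,150,4.9)"
```

```text
t: 7.25
eef_pos: [448.1, 308.6, 158.2]
tool_rot: [-2.122, -2.316, 0.003]
wrist_force: [-0.0, 0.7, -1.5]
finger_gap: 0.194
gripper_force: 58.7
at [448.1 308.6 158.2] yaw 5.02 tilt [-0.002 -0.001 -1.   ] rz 0.002 dxyz [-181.3    4.     8.2] F [-0.   0.7 -1.5] gap 0.194
```

Scaled: -40 mm is -0.8, -31 mm is -0.62.

```bash
echo '[-0.6, 0.02, 0, 0, 0, 0, -0.8, 0.02, 0, 0, 0, 0, -0.8, 0.02, 0, 0, 0, 0, -0.8, 0.02, 0, 0, 0, 0, -0.62, 0, 0, 0, 0, 0, 0, 0, 0, 0, 0, 0, 0, 0, 0, 0, 0, 0, 0, 0, 0, 0, 0, 0]' | python3 jog.py
python3 - <<'E'
from h import *
plan(467.6,128.3,150,4.9)
c=robot.camera("wrist");cv2.imwrite("pics/w6.png",c["frame"][:,:,::-1]);P=cloud(c)
o=np.array([471.1,87.0]);uy=np.array([-.0854,.9963]);ux=np.array([.9963,.0854])
d=P[...,:2]-o;y=d@uy;x=d@ux;z=P[...,2]
for a in (84,90,96,102,108):   # rail and plate edges in clamp x
    s=(y>a)&(y<a+6)&(abs(x)<60);r=s&(z>18)&(z<26);p=s&(z>5)&(z<13)
    L=x[r&(x<0)];Q=x[r&(x>0)]
    print(a,L.min().round(1),L.max().round(1),Q.min().round(1),Q.max().round(1),"plate",x[p].min().round(1),x[p].max().round(1))
print("stop top",rect(c,49,58,(400,520,140,185),53))
print("plate end y",y[(z>7)&(z<13)&(abs(x)<40)].max())
E
```

```text
t: 8.05
eef_pos: [467.9, 130.4, 159.0]
tool_rot: [-2.121, -2.317, -0.0]
wrist_force: [1.1, 0.3, -0.5]
finger_gap: 0.193
gripper_force: 58.7
at [467.9 130.4 159. ] yaw 5.06 tilt [-0.     0.001 -1.   ] rz 0.0028 dxyz [-2.  -0.4  9. ] F [ 1.1  0.3 -0.5] gap 0.193
84 -31.4 -0.6 0.2 31.8 plate -41.4 42.0
90 -32.1 -22.1 21.9 31.5 plate -42.0 41.4
96 -31.9 -22.0 22.2 31.8 plate -41.7 42.1
102 -31.7 -22.0 22.1 31.8 plate -41.3 41.7
108 -32.0 -22.3 21.9 31.5 plate -42.1 42.0
stop top {'c': (465.4, 152.2), 'mean': array([464.8, 156.6], dtype=float32), 'size': (41.4, 27.3), 'ang': 5.0, 'z': np.float64(52.5), 'n': 1570}
plate end y 116.91905693570283
```

View pics/w6.png

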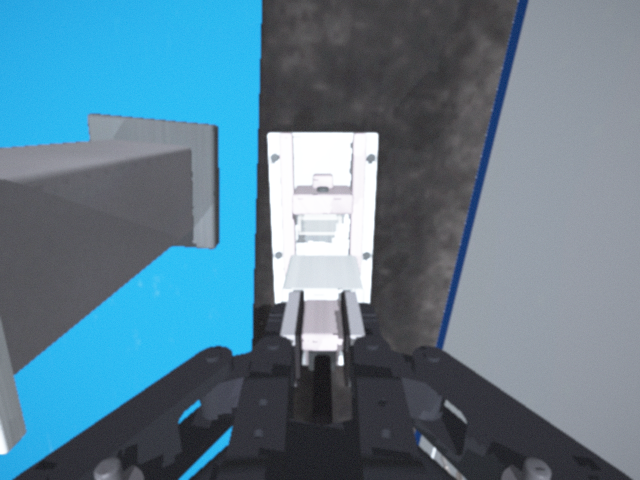

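The rails read −22.0 and +22.0 in clamp x, so the centreline is right. The stop (322,200 px) and cell (320,230 px) are clear of the spacer, whose front edge is at 272 px. Lowering now.

Scaled: 20 mm is 0.4, 10 mm is 0.2.

```bash
echo '[-0.04, -0.008, 0.3, 0, 0, 0, 0, 0, 0.4, 0, 0, 0, 0, 0, 0.3, 0, 0, 0, 0, 0, 0.2, 0, 0, 0, 0, 0, 0.1, 0, 0, 0, 0, 0, 0.1, 0, 0, 0, 0, 0, 0, 0, 0, 0, 0, 0, 0, 0, 0, 0]' | python3 jog.py
python3 -c "
from h import *
plan(467.6,128.3,81.3,4.9)"
```

```text
t: 8.9
eef_pos: [468.4, 127.2, 89.6]
tool_rot: [2.123, 2.315, 0.001]
wrist_force: [0.1, -0.1, -0.2]
finger_gap: 0.195
gripper_force: 58.8
at [468.4 127.2  89.6] yaw 4.93 tilt [ 0.001  0.    -1.   ] rz 0.0006 dxyz [ 1.1 -0.7  8.3] F [ 0.1 -0.1 -0.2] gap 0.195
```

```bash
echo '[0, -0.008, 0.06, 0, 0, 0, 0, 0, 0.04, 0, 0, 0, 0, 0, 0.03, 0, 0, 0, 0, 0, 0, 0, 0, 0, 0, 0, 0, 0, 0, 0]' | python3 jog.py; echo '[0, 0, 0.02, 0, 0, 0, 0, 0, 0.02, 0, 0, 0, 0, 0, 0, 0, 0, 0, 0, 0, 0, 0, 0, 0]' | python3 jog.py
python3 -c "
from h import *
plan(467.6,128.3,81.3,4.9)"
```

```text
t: 9.4
eef_pos: [467.7, 127.0, 82.8]
tool_rot: [2.124, 2.315, 0.0]
wrist_force: [-0.3, -0.3, -0.8]
finger_gap: 0.193
gripper_force: 58.8
t: 9.8
eef_pos: [468.0, 127.2, 81.2]
tool_rot: [2.123, 2.314, 0.0]
wrist_force: [-0.4, -0.7, 4.6]
finger_gap: 0.192
gripper_force: 59.3
at [468.  127.2  81.2] yaw 4.93 tilt [ 0.001 -0.    -1.   ] rz 0.0005 dxyz [ 1.2 -0.3 -0.1] F [-0.4 -0.7  4.6] gap 0.192
```

```bash
echo '[0, 0, 0, 0, 0, 0, 0, 0, 0, 0, 0, 0, 0, 0, 0, 0, 0, 0, 0, 0, 0, 0, 0, 0, 0, 0, 0, 0, 0, 0]' | python3 jog.py 0.5; echo '[0, 0, -0.4, 0, 0, 0, 0, 0, -0.6, 0, 0, 0, 0, 0, -0.8, 0, 0, 0, 0, 0, 0, 0, 0, 0, 0, 0, 0, 0, 0, 0]' | python3 jog.py
python3 - <<'E'
from h import *
c=robot.camera("wrist")
print(rect(c,43+10,53+10,(440,500,100,142),58),rect(c,80,93,(440,500,95,160),88))
plan(473.2,386.4,170,4.8)
E
```

```text
t: 10.3
eef_pos: [467.5, 127.0, 80.7]
tool_rot: [-2.124, -2.315, 0.0]
wrist_force: [0.5, 0.8, 0.5]
finger_gap: 0.5
gripper_force: 0.0
t: 10.8
eef_pos: [468.2, 127.0, 171.4]
tool_rot: [2.123, 2.313, 0.002]
wrist_force: [0.7, 0.7, 0.4]
finger_gap: 0.5
gripper_force: 0.0
{'c': (468.2, 125.9), 'mean': array([468. , 127.1], dtype=float32), 'size': (39.2, 18.3), 'ang': 4.9, 'z': np.float64(57.3), 'n': 962} {'c': (467.9, 126.1), 'mean': array([468. , 126.1], dtype=float32), 'size': (17.4, 9.6), 'ang': 4.9, 'z': np.float64(86.3), 'n': 399}
at [467.3 126.6 170.4] yaw 4.92 tilt [-0.    -0.001 -1.   ] rz 0.0021 dxyz [258.4  27.6   0.4] F [-0.4  0.  -0. ] gap 0.503
```

A is standing in the channel, square, at about y = 38 mm. Now B.

```bash
echo '[0.86, 0.08, 0, 0, 0, 0, 0.86, 0.1, 0, 0, 0, 0, 0.86, 0.08, 0, 0, 0, 0, 0.86, 0.1, 0, 0, 0, 0, 0.86, 0.08, 0, 0, 0, 0, 0.86, 0.1, 0, 0, 0, 0, 0, 0, 0.6, 0, 0, 0, 0, 0, 0.6, 0, 0, 0, 0, 0, 0, 0, 0, 0, 0, 0, 0, 0, 0, 0]' | python3 jog.py
python3 - <<'E'
from h import *
plan(473.2,386.4,71,4.8)
E
```

```text
t: 11.85
eef_pos: [471.6, 385.7, 109.5]
tool_rot: [-2.123, -2.315, 0.005]
wrist_force: [0.1, 0.4, 0.6]
finger_gap: 0.503
gripper_force: 0.0
at [471.6 385.7 109.5] yaw 4.95 tilt [-0.003 -0.002 -1.   ] rz 0.0025 dxyz [ 0.5  1.7 38.5] F [0.1 0.4 0.6] gap 0.503
```

Scaled: 15 mm is 0.3, 13 mm is 0.26.

```bash
echo '[0, 0.03, 0.3, 0, 0, 0, 0, 0, 0.26, 0, 0, 0, 0, 0, 0.18, 0, 0, 0, 0, 0, 0, 0, 0, 0, 0, 0, 0, 0, 0, 0]' | python3 jog.py && echo '[0, 0, 0, 0, 0, 0, 0, 0, 0, 0, 0, 0, 0, 0, 0, 0, 0, 0, 0, 0, 0, 0, 0, 0, 0, 0, 0, 0, 0, 0, 0, 0, 0, 0, 0, 0]' | python3 jog.py 0
echo '[0, 0, -0.3, 0, 0, 0, 0, 0, -0.6, 0, 0, 0, 0, 0, -0.8, 0, 0, 0, 0, 0, -0.2, 0, 0, 0, 0, 0, 0, 0, 0, 0, 0, 0, 0, 0, 0, 0]' | python3 jog.py
python3 - <<'E'
from h import *
# target: local y 15 (+ TCP/spacer offset)
plan(471.1-.0854*15,87+.9963*15,165,4.9)
E
```

```text
t: 12.35
eef_pos: [473.8, 386.5, 73.7]
tool_rot: [-2.124, -2.315, 0.0]
wrist_force: [-0.4, 0.0, -0.3]
finger_gap: 0.502
gripper_force: 0.0
t: 12.95
eef_pos: [474.1, 387.2, 74.5]
tool_rot: [2.124, 2.315, 0.002]
wrist_force: [-0.5, 0.2, 6.8]
finger_gap: 0.193
gripper_force: 59.1
t: 13.55
eef_pos: [473.4, 385.5, 167.7]
tool_rot: [2.124, 2.314, -0.003]
wrist_force: [0.3, -0.3, -1.6]
finger_gap: 0.19
gripper_force: 58.7
at [473.4 385.5 167.7] yaw 4.92 tilt [-0.001 -0.002 -1.   ] rz 0.0003 dxyz [-282.2  -27.8    2.7] F [ 0.3 -0.3 -1.6] gap 0.19
```

Scaled: -40 mm is -0.8, -15 mm is -0.3.

```bash
echo '[0, 0, -0.3, 0, 0, 0, -0.8, -0.08, 0, 0, 0, 0, -0.8, -0.08, 0, 0, 0, 0, -0.8, -0.08, 0, 0, 0, 0, -0.8, -0.08, 0, 0, 0, 0, -0.8, -0.08, 0, 0, 0, 0, -0.8, -0.08, 0, 0, 0, 0, -0.8, -0.08, 0, 0, 0, 0, 0, 0, 0, 0, 0, 0, 0, 0, 0, 0, 0, 0, 0, 0, 0, 0, 0, 0]' | python3 jog.py
python3 - <<'E'
from h import *
plan(471.1-.0854*15,87+.9963*15,84.2,4.9)
E
```

```text
t: 14.65
eef_pos: [469.9, 106.5, 183.9]
tool_rot: [-2.121, -2.316, -0.001]
wrist_force: [0.2, 1.4, -0.7]
finger_gap: 0.19
gripper_force: 58.7
at [469.9 106.5 183.9] yaw 5.03 tilt [-0.     0.001 -1.   ] rz 0.0023 dxyz [-4.6 -0.4 99.7] F [ 0.2  1.4 -0.7] gap 0.19
```

Scaled: 20 mm is 0.4, -4.5 mm is -0.09.

```bash
echo '[-0.09, -0.006, 0, 0, 0, 0, 0, 0, 0.4, 0, 0, 0, 0, 0, 0.4, 0, 0, 0, 0, 0, 0, 0, 0, 0, 0, 0, 0, 0, 0, 0]' | python3 jog.py
python3 - <<'E'
from h import *
plan(471.1-.0854*15,87+.9963*15,84.2,4.9)
c=robot.camera("wrist");P=cloud(c)
print("held",rect(c,48+66,48+73,(440,500,95,130),48+70))
E
```

```text
t: 15.15
eef_pos: [470.0, 101.5, 143.9]
tool_rot: [-2.121, -2.316, 0.0]
wrist_force: [0.9, 0.7, -0.5]
finger_gap: 0.192
gripper_force: 58.7
at [470.  101.5 143.9] yaw 5.03 tilt [-0.001  0.    -1.   ] rz 0.0023 dxyz [ 0.4 -0.1 59.7] F [ 0.9  0.7 -0.5] gap 0.192
held {'c': (468.9, 106.4), 'mean': array([468.7, 107.9], dtype=float32), 'size': (39.1, 13.3), 'ang': 5.0, 'z': np.float64(116.7), 'n': 1306}
```

Units first: shifts go in shares of 50 mm and turns go in units of 0.25 rad. So 20 mm is 0.4, 15 mm is 0.3.

```bash
echo '[0, 0, 0.4, 0, 0, 0, 0, 0, 0.3, 0, 0, 0, 0, 0, 0.2, 0, 0, 0, 0, 0, 0.12, 0, 0, 0, 0, 0, 0.06, 0, 0, 0, 0, 0, 0, 0, 0, 0, 0, 0, 0, 0, 0, 0]' | python3 jog.py; echo '[0, 0, 0.04, 0, 0, 0, 0, 0, 0.02, 0, 0, 0, 0, 0, 0.02, 0, 0, 0, 0, 0, 0, 0, 0, 0, 0, 0, 0, 0, 0, 0]' | python3 jog.py
python3 - <<'E'
from h import *
plan(471.1-.0854*15,87+.9963*15,84.2,4.9)
E
```

```text
t: 15.9
eef_pos: [470.5, 100.8, 90.1]
tool_rot: [2.123, 2.315, 0.001]
wrist_force: [1.1, -0.5, -1.0]
finger_gap: 0.187
gripper_force: 58.9
t: 16.4
eef_pos: [470.1, 100.7, 85.8]
tool_rot: [2.124, 2.315, -0.0]
wrist_force: [0.1, 0.1, -0.6]
finger_gap: 0.191
gripper_force: 58.9
at [470.1 100.7  85.8] yaw 4.93 tilt [ 0. -0. -1.] rz 0.0006 dxyz [ 1.3 -0.2  1.6] F [ 0.1  0.1 -0.6] gap 0.191
```

Scaled: 1 mm is 0.02.

```bash
echo '[0, 0, 0.02, 0, 0, 0, 0, 0, 0.02, 0, 0, 0, 0, 0, 0, 0, 0, 0, 0, 0, 0, 0, 0, 0]' | python3 jog.py
python3 - <<'E'
from h import *
plan(471.1-.0854*15,87+.9963*15,84.2,4.9)
E
```

```text
t: 16.8
eef_pos: [470.3, 100.8, 84.5]
tool_rot: [2.123, 2.314, -0.001]
wrist_force: [-2.4, -1.6, 6.0]
finger_gap: 0.188
gripper_force: 59.7
at [470.3 100.8  84.5] yaw 4.93 tilt [ 0.    -0.001 -1.   ] rz 0.0005 dxyz [ 1.2 -0.4  0.3] F [-2.4 -1.6  6. ] gap 0.188
```

Scaled: -40 mm is -0.8, -30 mm is -0.6.

```bash
echo '[0, 0, 0, 0, 0, 0, 0, 0, 0, 0, 0, 0, 0, 0, 0, 0, 0, 0, 0, 0, 0, 0, 0, 0, 0, 0, 0, 0, 0, 0]' | python3 jog.py 0.5; echo '[0, 0, -0.4, 0, 0, 0, 0, 0, -0.6, 0, 0, 0, 0, 0, -0.8, 0, 0, 0, 0, 0, -0.8, 0, 0, 0, 0, 0, -0.8, 0, 0, 0, 0, 0, 0, 0, 0, 0, 0, 0, 0, 0, 0, 0]' | python3 jog.py
python3 - <<'E'
from h import *
c=robot.camera("wrist")
P=cloud(c)
for lo,hi,b in ((80,93,(440,500,112,150)),(80,93,(440,500,85,112)),(54,62,(440,500,112,140)),(54,62,(440,500,85,114)),(50,57,(440,500,60,90)),(92,106,(440,500,0,50))):
    print(b,rect(c,lo,hi,b,(lo+hi)/2))
o=np.array([471.1,87.0]);uy=np.array([-.0854,.9963]);ux=np.array([.9963,.0854])
d=P[...,:2]-o;y=d@uy;x=d@ux;z=P[...,2]
for a in np.arange(-20,84,1.5):
    s=(abs(x)<18)&(y>=a)&(y<a+1.5)&(z>-5)
    print(a,np.percentile(z[s],[10,90]).round(0) if s.any() else None,end=";")
cv2.imwrite("pics/w7.png",cv2.resize(c["frame"][150:450,210:430,::-1],None,fx=2,fy=2))
E
```

```text
t: 17.3
eef_pos: [470.1, 100.6, 83.7]
tool_rot: [2.124, 2.315, -0.0]
wrist_force: [-0.3, -0.8, 0.4]
finger_gap: 0.497
gripper_force: 0.0
t: 18.0
eef_pos: [470.4, 100.6, 254.3]
tool_rot: [2.123, 2.313, 0.001]
wrist_force: [0.1, 0.7, -1.5]
finger_gap: 0.498
gripper_force: 0.0
(440, 500, 112, 150) {'c': (468.2, 124.7), 'mean': array([468.2, 124.9], dtype=float32), 'size': (17.8, 8.5), 'ang': 4.9, 'z': np.float64(86.5), 'n': 216}
(440, 500, 85, 112) {'c': (469.7, 102.0), 'mean': array([469.7, 101.9], dtype=float32), 'size': (17.4, 9.0), 'ang': 4.9, 'z': np.float64(86.4), 'n': 215}
(440, 500, 112, 140) {'c': (468.1, 125.1), 'mean': array([467.7, 126.3], dtype=float32), 'size': (39.7, 17.6), 'ang': 4.9, 'z': np.float64(57.3), 'n': 562}
(440, 500, 85, 114) {'c': (469.6, 102.0), 'mean': array([469.2, 103.4], dtype=float32), 'size': (39.7, 17.4), 'ang': 4.9, 'z': np.float64(57.2), 'n': 552}
(440, 500, 60, 90) {'c': (471.7, 78.9), 'mean': array([471.8,  78.5], dtype=float32), 'size': (41.3, 16.4), 'ang': 4.9, 'z': np.float64(53.2), 'n': 684}
(440, 500, 0, 50) {'c': (476.6, 21.2), 'mean': array
[... 446 characters left out ...]
. 88.];17.5 [57. 84.];19.0 [57. 59.];20.5 [ 57. 312.];22.0 [310. 324.];23.5 [315. 325.];25.0 [318. 327.];26.5 [316. 319.];28.0 [310. 325.];29.5 [310. 327.];31.0 [328. 332.];32.5 [330. 333.];34.0 [57. 88.];35.5 [57. 88.];37.0 [57. 88.];38.5 [57. 88.];40.0 [57. 86.];41.5 [57. 59.];43.0 [57. 58.];44.5 [55. 58.];46.0 [26. 53.];47.5 [ 9. 10.];49.0 [ 9. 10.];50.5 [53. 55.];52.0 [13. 54.];53.5 [11. 53.];55.0 [10. 54.];56.5 [11. 54.];58.0 [10. 55.];59.5 [ 9. 55.];61.0 [53. 55.];62.5 [45. 55.];64.0 [51. 53.];65.5 [51. 53.];67.0 [52. 53.];68.5 [52. 53.];70.0 [51. 53.];71.5 [52. 53.];73.0 [51. 53.];74.5 [51. 53.];76.0 [52. 53.];77.5 [10. 53.];79.0 [ 9. 43.];80.5 [ 9. 43.];82.0 [ 9. 28.];83.5 [ 9. 28.];
```

View pics/w7.png

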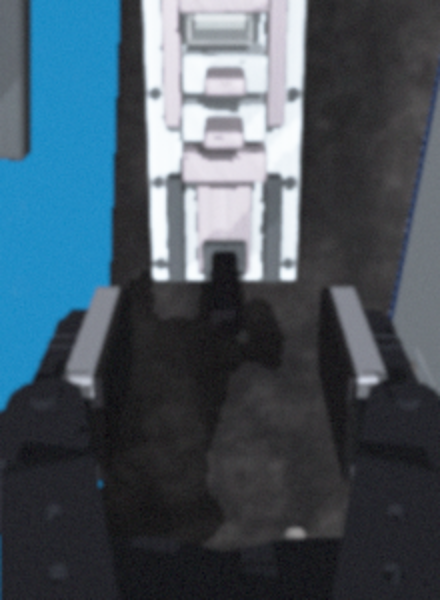

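Both spacers stand square at (468.2,125) and (469.7,102), with the jaw face just behind them at (225,150) px. The remaining play is about 15 mm in total, so the third stays out. Now I'll shut the fingers, go behind the grip and push along tool +x.

```bash
echo '[-0.72, 0, 0, 0, 0, 0, -0.72, 0, 0, 0, 0, 0, -0.74, 0, 0, 0, 0, 0, 0, 0, 0, 0, 0, 0, 0, 0, 0, 0, 0, 0]' | python3 jog.py 0
python3 - <<'E'
from h import *
plan(479.2,-7.6,82,4.9)
E
```

```text
t: 18.55
eef_pos: [478.4, -8.7, 252.0]
tool_rot: [-2.124, -2.31, 0.002]
wrist_force: [-0.5, 0.5, -0.9]
finger_gap: -0.003
gripper_force: 0.0
at [478.4  -8.7 252. ] yaw 4.81 tilt [-0.004  0.001 -1.   ] rz -0.0016 dxyz [  1.    0.9 170. ] F [-0.5  0.5 -0.9] gap -0.003
```

```bash
echo '[-0.06, 0.01, 0.8, 0, 0, 0, 0, 0, 0.8, 0, 0, 0, 0, 0, 0.8, 0, 0, 0, 0, 0, 0.6, 0, 0, 0, 0, 0, 0.4, 0, 0, 0, 0, 0, 0, 0, 0, 0, 0, 0, 0, 0, 0, 0]' | python3 jog.py
python3 - <<'E'
from h import *
plan(479.2,-7.6,82,4.9)
E
```

```text
t: 19.25
eef_pos: [480.0, -9.4, 83.7]
tool_rot: [-2.12, -2.316, -0.0]
wrist_force: [0.9, 0.0, 0.8]
finger_gap: -0.001
gripper_force: 0.0
at [480.   -9.4  83.7] yaw 5.06 tilt [-0.001  0.001 -1.   ] rz 0.0028 dxyz [ 1.9 -0.6  1.7] F [0.9 0.  0.8] gap -0.001
```

Scaled: 2 mm is 0.04, 1 mm is 0.02.

```bash
echo '[0.04, -0.01, 0.02, 0, 0, 0, 0.04, 0, 0, 0, 0, 0, 0.04, 0, 0, 0, 0, 0, 0.04, 0, 0, 0, 0, 0, 0, 0, 0, 0, 0, 0, 0, 0, 0, 0, 0, 0]' | python3 jog.py; echo '[0.04, 0, 0, 0, 0, 0, 0.04, 0, 0, 0, 0, 0, 0.04, 0, 0, 0, 0, 0, 0, 0, 0, 0, 0, 0, 0, 0, 0, 0, 0, 0]' | python3 jog.py; echo '[0.04, 0, 0, 0, 0, 0, 0.04, 0, 0, 0, 0, 0, 0, 0, 0, 0, 0, 0, 0, 0, 0, 0, 0, 0]' | python3 jog.py
```

```text
t: 19.85
eef_pos: [479.1, -3.0, 82.9]
tool_rot: [2.123, 2.315, 0.0]
wrist_force: [-0.4, 0.1, 0.2]
finger_gap: -0.001
gripper_force: 0.0
t: 20.35
eef_pos: [478.5, 2.3, 82.8]
tool_rot: [2.124, 2.314, -0.001]
wrist_force: [0.3, -2.7, 0.2]
finger_gap: 0.003
gripper_force: 1.5
t: 20.75
eef_pos: [478.2, 7.0, 82.8]
tool_rot: [2.124, 2.315, -0.0]
wrist_force: [0.3, -3.6, 0.8]
finger_gap: 0.001
gripper_force: 1.6
```

Contact is at TCP y ≈ 1.5 with the spring force of about 3 N. I expect the nip near TCP y ≈ 16.5.

```bash
echo '[0.03, 0, 0, 0, 0, 0, 0.03, 0, 0, 0, 0, 0, 0.03, 0, 0, 0, 0, 0, 0, 0, 0, 0, 0, 0, 0, 0, 0, 0, 0, 0]' | python3 jog.py; echo '[0.02, 0, 0, 0, 0, 0, 0.02, 0, 0, 0, 0, 0, 0, 0, 0, 0, 0, 0, 0, 0, 0, 0, 0, 0]' | python3 jog.py;echo '[0.02, 0, 0, 0, 0, 0, 0, 0, 0, 0, 0, 0, 0, 0, 0, 0, 0, 0]' | python3 jog.py
```

```text
t: 21.25
eef_pos: [477.8, 11.6, 82.8]
tool_rot: [2.124, 2.315, -0.0]
wrist_force: [0.7, -3.2, 0.5]
finger_gap: -0.002
gripper_force: 1.8
t: 21.65
eef_pos: [477.6, 13.4, 82.8]
tool_rot: [2.124, 2.315, -0.0]
wrist_force: [0.4, -3.7, 0.4]
finger_gap: -0.005
gripper_force: 2.2
t: 21.95
eef_pos: [477.5, 14.4, 82.8]
tool_rot: [2.124, 2.315, -0.0]
wrist_force: [0.4, -5.0, 0.9]
finger_gap: -0.002
gripper_force: 2.3
```

```bash
for i in 1; do echo '[0.014, 0, 0, 0, 0, 0, 0, 0, 0, 0, 0, 0, 0, 0, 0, 0, 0, 0]' | python3 jog.py; echo '[0.014, 0, 0, 0, 0, 0, 0, 0, 0, 0, 0, 0, 0, 0, 0, 0, 0, 0]' | python3 jog.py; echo '[0.014, 0, 0, 0, 0, 0, 0, 0, 0, 0, 0, 0, 0, 0, 0, 0, 0, 0]' | python3 jog.py; done | grep -E "eef|wrist"
```

```text
eef_pos: [477.5, 15.1, 82.8]
wrist_force: [0.2, -4.7, 1.1]
eef_pos: [477.4, 15.9, 82.8]
wrist_force: [0.2, -5.5, 0.2]
eef_pos: [477.3, 16.5, 82.8]
wrist_force: [0.1, -4.4, 1.1]
```

```bash
(echo '[0.014, 0, 0, 0, 0, 0, 0, 0, 0, 0, 0, 0, 0, 0, 0, 0, 0, 0]' | python3 jog.py; echo '[0.014, 0, 0, 0, 0, 0, 0, 0, 0, 0, 0, 0, 0, 0, 0, 0, 0, 0]' | python3 jog.py) | grep -E "eef|wrist"
```

```text
eef_pos: [477.3, 17.2, 82.8]
wrist_force: [0.6, -4.4, 0.5]
eef_pos: [477.3, 17.5, 82.8]
wrist_force: [0.0, -6.2, 0.9]
```

```bash
(echo '[0.01, 0, 0, 0, 0, 0, 0, 0, 0, 0, 0, 0, 0, 0, 0, 0, 0, 0]' | python3 jog.py; echo '[0.01, 0, 0, 0, 0, 0, 0, 0, 0, 0, 0, 0, 0, 0, 0, 0, 0, 0]' | python3 jog.py) | grep -E "eef|wrist"
```

```text
eef_pos: [477.3, 17.5, 82.8]
wrist_force: [0.2, -6.2, 1.3]
eef_pos: [477.3, 17.5, 82.8]
wrist_force: [0.6, -7.6, 1.4]
```

The jaw stopped at 17.5 and the force is rising: it's nipped. I'll build it up to about 15–20 N.

```bash
(echo '[0.01, 0, 0, 0, 0, 0, 0.01, 0, 0, 0, 0, 0, 0, 0, 0, 0, 0, 0, 0, 0, 0, 0, 0, 0]' | python3 jog.py; echo '[0.01, 0, 0, 0, 0, 0, 0.01, 0, 0, 0, 0, 0, 0, 0, 0, 0, 0, 0, 0, 0, 0, 0, 0, 0]' | python3 jog.py) | grep -E "eef|wrist"
```

```text
eef_pos: [477.2, 17.5, 82.8]
wrist_force: [0.5, -9.7, 2.1]
eef_pos: [477.2, 17.5, 82.8]
wrist_force: [1.1, -11.8, 3.3]
```

```bash
(echo '[0.01, 0, 0, 0, 0, 0, 0.01, 0, 0, 0, 0, 0, 0.01, 0, 0, 0, 0, 0, 0, 0, 0, 0, 0, 0, 0, 0, 0, 0, 0, 0]' | python3 jog.py; echo '[0.01, 0, 0, 0, 0, 0, 0.01, 0, 0, 0, 0, 0, 0.01, 0, 0, 0, 0, 0, 0, 0, 0, 0, 0, 0, 0, 0, 0, 0, 0, 0, 0, 0, 0, 0, 0, 0, 0, 0, 0, 0, 0, 0]' | python3 jog.py) | grep -E "eef|wrist"
python3 - <<'E'
from h import *
c=robot.camera("wrist")
for lo,hi,b in ((80,93,(440,500,120,160)),(80,93,(440,500,85,120)),(54,62,(440,500,85,160))):
    print(rect(c,lo,hi,b,(lo+hi)/2))
t=robot.camera("top");print("spare",cloud(t)[270,405].round());print(robot.get_state()["wrist_force"])
cv2.imwrite("pics/w8.png",c["frame"][:,:,::-1])
E
```

```text
eef_pos: [477.2, 17.5, 82.9]
wrist_force: [1.2, -15.6, 3.9]
eef_pos: [477.2, 17.6, 82.9]
wrist_force: [1.7, -17.8, 2.8]
{'c': (467.8, 127.8), 'mean': array([467.8, 128.1], dtype=float32), 'size': (17.7, 8.6), 'ang': 4.7, 'z': np.float64(86.6), 'n': 1866}
{'c': (468.8, 110.8), 'mean': array([468.8, 111. ], dtype=float32), 'size': (17.8, 8.4), 'ang': 4.7, 'z': np.float64(87.0), 'n': 1559}
{'c': (468.1, 121.0), 'mean': array([468.2, 119.3], dtype=float32), 'size': (39.7, 37.8), 'ang': 4.7, 'z': np.float64(57.3), 'n': 6877}
spare [ 458. -282.   80.]
[  1.72294279 -16.99552583   2.44430259]
```

View pics/w8.png

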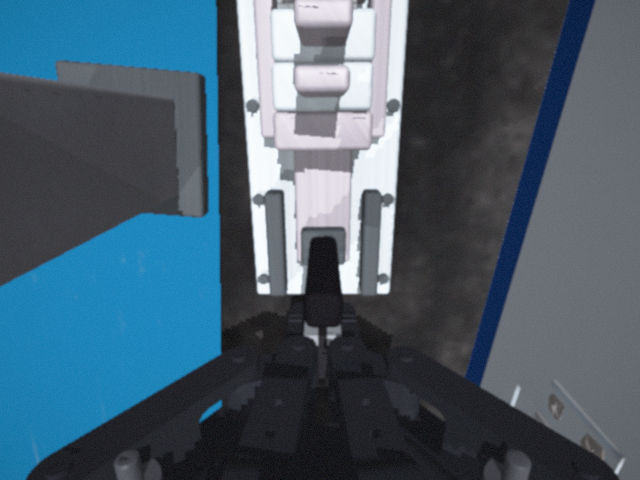

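The jaw (322,130 px) bears flat on two touching spacers (325,85 and 325,30 px). The stack measures 38 mm, the push is steady at about 17 N, and the spare is still standing. Handing in.

```bash
python3 -c "
from station import robot
print(robot.finish_job())"
```

```text
the job is handed in; nothing more can be done
None
```

I stood two spacers in the channel, left the third on the worktop as the spare, and handed the job in with the robot still pushing the jaw: about 17 N at the grip, or roughly 13 N on the glass, after about 16 mm of jaw travel. No verdict came back.

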